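Square up the corner of a bedside drawer

TASK

A small bedside drawer is being put together and its one loose side leans in. Pick up the L-shaped aluminium square from the cork mat, stand it on the drawer bottom and, pushing with the square and not with the hand, press it fully home into the inside corner until the side stands square and both arms lie flush on back and side without gaps; keep it there for two seconds with a light, steady push of about 8 N on each of the two faces, never more than 20 N on either. Then take it out without disturbing the side, lay it flat in the middle of the cork mat and let go, leaving the glass, notebook and glue bottle where they are.

Things in the scene. Friction and masses are not known exactly. Their poses are not given: they have to be found in the camera images.
- drawer: Plywood drawer bottom, fixed, 9 mm thick (x -100..130, y -110..100 mm), with two pale walls 50 mm high, 12 mm thick: back (along y, 197 mm) and side (along x, 200 mm), other edges open. Origin on the table; x from the back forwards, y towards the side, z up. The walls are dry-fitted: their inside corner is nominally at x -75, y 75 mm, but up to 12 mm off in x and y; back parallel to y.
- side (a joint): Angle of the loose side wall about an upright pivot at the inside corner. 0 = square to the back; positive = free end leans into the drawer; starts 0.06 to 0.11, limits -0.2 and 0.2. Stiff: friction 0.12 N m (about 1 N at the tip of the square's arm); stays where left. A push right at the corner does not turn it; while the square is not against the back it can be pushed past square.
- square: Aluminium square, 250 g, flat: two arms at 90 degrees, 120 long, 16 thick, 24 mm high, and a brace across them as grip, 12 thick, 100 long, 40 mm high. Origin under the brace's middle. Outer faces at x = -45 mm and y = 45 mm; arms end at y = -75 and x = 75. Brace along its (1, 1); fingers close along (-1, 1), towards the heel; 35 mm free inside the brace. Seated, its axes match the drawer's.
- heel (a point): Outer corner of the square at its underside, where the planes of its two outer faces meet: at x = -45, y = 45 mm of the square. It meets the drawer's inside corner when the square is seated.
- grip (a point): Where to grip the square: middle of the brace, 26 mm above the square's underside; axes as the square's.
- mat: Cork mat, 190 x 190 x 4 mm, fixed on the table; the square lies on it at the start. Origin at the centre of its underside.
- glass: Drinking glass, 72 mm wide and 100 mm high, standing; leave alone. Origin under its centre.
- notebook: Black pocket notebook, 90 x 140 x 18 mm, lying flat; leave alone. Origin under its centre.
- glue: White glue bottle, 50 mm wide, 130 mm high, standing; leave alone. Origin under its centre.
Mind the look-alikes: they are no part of the job. Several things look just like the square: the one meant starts farthest from the robot's base.

How it is judged:
On the way, in this order (a step that is already met when the one before it is completed fails the run):
1. the square is lifted clear of the mat (height (world z) of heel above 0.03 m), for 0.1 s.
2. square within 15 mm of the drawer bottom, over 3 N on back and side at once for 1 s, square aligned and side square within 0.025 rad (contact force between square and back above 3 N and contact force between square and side above 3 N and z of heel in the frame of drawer below 0.024 m and angle between the x axis of square and the x axis of drawer, either way round below 0.025 rad and value of joint side between -0.025 and 0.025 rad), for 1 s.
At the end, for the whole second after the job is handed in: The drawer side is still square within 0.03 rad, and the square lies at rest flat on the cork mat, the middle of its brace within 40 mm of the mat's centre along each of the mat's sides (value of joint side between -0.03 and 0.03 rad and x of square in the frame of mat between -0.04 and 0.04 m and y of square in the frame of mat between -0.04 and 0.04 m and z of square in the frame of mat below 0.008 m and angle between square's own z axis and vertical below 0.05 rad and linear speed of square below 0.01 m/s and z of heel in the frame of mat below 0.01 m); the robot touches nothing.
It fails at once if more than 20 N between the square and the drawer's back (contact force between square and back above 20 N).
It fails at once if more than 20 N between the square and the drawer's side (contact force between square and side above 20 N).
It fails at once if the drawer side is pushed with the hand instead of the square (contact force between any of the fingers, the arm and side above 1 N).
It fails at once if the glass, notebook or glue bottle is moved by more than 20 mm (distance of any of glass, notebook, glue from where it was at the start of the episode above 0.02 m).
It also fails if it takes over 72 s, if anything falls off the work surface, if the arm or the gripper's body presses on something with over 40 N, if the wrist force passes 120 N, or if a joint passes its speed limit or range.

ROBOT

A 7-joint arm with a two-finger parallel gripper is mounted at the origin on the work surface. World frame = base frame: x ahead of the robot, y to its left, z up, the work surface at z = 0. Lengths are in m, angles in rad, forces in N, time in s.
With the tool pointing down it reaches from about 0.4 to 0.85 m from the base axis. Payload 10.4 kg.
Tool frame: the origin (TCP) lies on the centre line of the jaws, within the pads' length; the fingertips stand 11 mm ahead of it and the grasp point (between the pads) lies 8 mm behind it (tip_reach is the distance from the TCP to the fingertips, in m); z points along the fingers, y is the line along which they close (so a half turn about z gives the same grasp; the last joint's range is limited). The gripper opens to 85 mm and grips with 20 to 120 N. Pads are 22 mm wide; open, the fingers measure 114 mm over their backs; the gripper's body (76 mm by 85 mm) begins 54 mm behind the grasp point. The pads swing forward as they close: fully open they stand 13 mm farther back than shut.
Start: joints at [-1.356, 0.332, -0.065, 1.46, 0.022, 1.35, -0.088], TCP at [0.147, 0.607, 0.215] pointing down, gripper open.
Joint ranges: [-2.6, 2.6], [-0.5, 2.12], [-1.47, 1.34], [0.16, 2.42], [-1.27, 4.41], [0.06, 2.06], [-2.6, 2.6]. Speed limits (rad/s): [2.22, 2.22, 2.79, 2.79, 3.14, 3.14, 3.14].

INTERFACE

Orientations are given as a unit quaternion [x, y, z, w].
In Python, from workcell import get_obs, camera, hand_in, tip_reach gives the robot as it stands. The module is installed in compiled form; this text tells all that it offers.
- The arm moves only by the tool move_arm, never from a script. Its argument "plan" is a list of rows, each an object with "delta_pos": the shift along the tool's x, y, z in parts of the range, where 1.0 means 0.75 m, a list of three; "turn": the turn, a rotation vector about the tool's x, y, z in fractions of the full range, 1 being pi rad, a list of three; "fingers": the closure, from 0 (fully open) to 1 (shut). A call has 1 to 12 rows; each row is the pose to reach, as a shift and turn from the pose commanded when the call began, along the tool's axes at that moment; what a row does not reach only later rows make up. A row lasts 1/8 s, in which the tool goes at most 62.5 mm and 10.7 degrees, less where a joint would pass 70% of its speed; a pose out of reach is approached as far as the arm can. No shift or turn number may pass 1 either way. A call with a gripper value outside its range is refused whole. The fingers move at their own pace and stop on an object; "force" is the grip in N (left out, the last holds). Time passes only in rows, so rows that repeat a pose let the fingers close. It gives the time, the measured TCP pose, the force, the opening and the grip force at its end, in the units of the state.
- get_obs(): the state, without advancing time (a new reading comes with each control period).
- camera(name): name is "scene" or "top"; returns a dict with "color" (480x640x3 uint8, red, green, blue), "range_z" (480x640 float32, m along the optical axis (not along the pixel's ray), 0 where there is no reading), "fx", "fy", "cx", "cy" (pixels), "R" (3x3) and "t" (3): a world point X has camera coordinates R X + t. Camera axes: x right, y down, z forward; pixel columns grow to the right and rows downward; lengths in m; the calibration is good to about 2 mm. A picture is of the moment at which its call begins.
- hand_in(): hands the job in; it is judged then, once.
The state is a dict: "clock": time; "joint_pos": joint angles; "joint_velocities": joint speeds; "tau": joint torques, N m; "position": TCP position; "ee_rot": TCP orientation; "ft_force": force on the tool from outside, world axes, zero at the start; "torque": the same for the moment, N m; "grip_width": opening from 0.0 (shut) to 1.0 (fully open); "grasp_force": force on a finger pad.
Only numpy, scipy, OpenCV 4.12 (cv2) and the standard library are available. Lean on these libraries where they do the work, as an engineer would, in place of code of your own. Each camera call takes 0.05 s, during which the arm holds its last target. There are 200 camera calls.

## Working session

There is one attempt and no reset: what is moved stays moved. The work goes in short steps, Python scripts to look and compute and a tool call to move; the robot and the scene stay as the last step left them, time stands still between calls to the robot, and variables do not carry over. Pictures are saved under pics/ and viewed, at most 10 in all, crops included, and the job is handed in when it is done.

Besides the shell and the picture viewer there is one more tool, called after "Emit:" by a JSON object that holds its "fn" and its "kwargs", one argument or row to a line. move_arm: Moves the arm, as the interface text tells. Its arguments: {"type":"object","properties":{"plan":{"type":"array","items":{"type":"object","properties":{"delta_pos":{"type":"array","items":{"type":"number"}},"turn":{"type":"array","items":{"type":"number"}},"fingers":{"type":"number"}}}},"force":{"type":"number"}},"required":["plan"]}

```bash
mkdir -p pics
cat > h.py <<'E'
import numpy as np, cv2
from workcell import get_obs, camera, hand_in, tip_reach
from scipy.spatial.transform import Rotation as Ro
def cloud(c):
    z=c["range_z"]; v,u=np.mgrid[:480,:640]
    P=np.stack([(u-c["cx"])/c["fx"]*z,(v-c["cy"])/c["fy"]*z,z],-1)
    return (P-c["t"])@c["R"]   # R^T (p-t)
def proj(c,X):
    p=np.asarray(X)@c["R"].T+c["t"]; return np.stack([p[...,0]/p[...,2]*c["fx"]+c["cx"],p[...,1]/p[...,2]*c["fy"]+c["cy"]],-1)
def ray(c,uv,h):
    uv=np.atleast_2d(uv).astype(float); d=np.stack([(uv[:,0]-c["cx"])/c["fx"],(uv[:,1]-c["cy"])/c["fy"],np.ones(len(uv))],-1)@c["R"]
    o=-c["R"].T@c["t"]; s=(h-o[2])/d[:,2]; return o+d*s[:,None]
E
python3 - <<'E'
from h import *
o=get_obs(); print({k:np.round(v,3) for k,v in o.items()}, tip_reach)
for n in("scene","top"):
    c=camera(n); np.save(n+"0.npy",c,allow_pickle=True); cv2.imwrite(f"pics/{n}0.png",c["color"][...,::-1])
    print(n,c["fx"],-c["R"].T@c["t"],c["R"].round(2).tolist())
E
```

```text
{'clock': np.float64(0.0), 'joint_pos': array([-1.356,  0.333, -0.065,  1.461,  0.022,  1.35 , -0.088]), 'joint_velocities': array([ 0.001, -0.002, -0.   ,  0.001, -0.   ,  0.002,  0.   ]), 'tau': array([ 0.0000e+00, -6.2544e+01,  5.0000e-02, -3.9161e+01,  1.6000e-02,
        1.0000e-02, -0.0000e+00]), 'position': array([0.147, 0.607, 0.214]), 'ee_rot': array([ 0.119,  0.993, -0.001, -0.   ]), 'ft_force': array([ 0.438,  0.517, -0.074]), 'torque': array([0.013, 0.008, 0.049]), 'grasp_force': np.float64(0.0), 'grip_width': np.float64(1.002)} 0.011
scene 472.6092846696264 [1.11896806 0.40504541 0.87431205] [[-0.52, 0.85, -0.02], [0.64, 0.38, -0.67], [-0.56, -0.36, -0.74]]
top 535.9213276149347 [0.25869981 0.00548211 1.12988153] [[-0.08, -1.0, -0.0], [-0.97, 0.08, -0.21], [0.21, -0.01, -0.98]]
```

View pics/scene0.png

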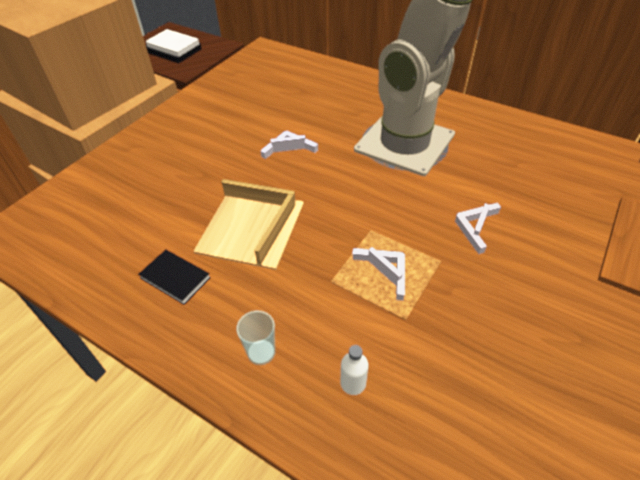

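View pics/top0.png

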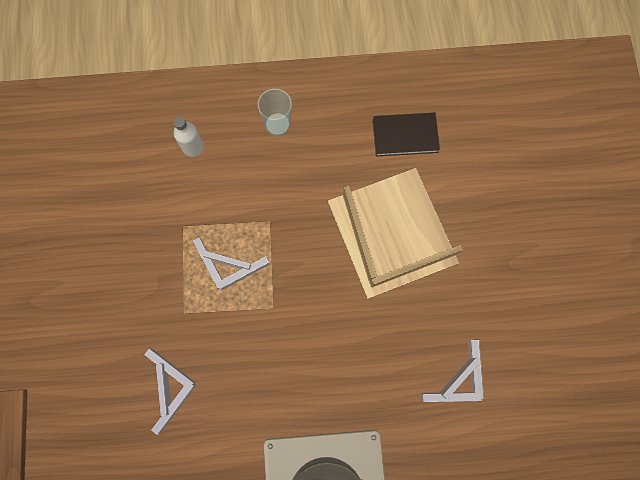

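Run:
```python
from h import *
S=np.load("scene0.npy",allow_pickle=True).item();T=np.load("top0.npy",allow_pickle=True).item()
cv2.imwrite("pics/crop0.png",np.hstack([cv2.resize(T["color"][205:325,170:290],(390,390),interpolation=2),cv2.resize(T["color"][160:310,320:470],(390,390),interpolation=2)])[...,::-1])
for n,c in(("top",T),("scene",S)):
    P=cloud(c); hsv=cv2.cvtColor(c["color"],cv2.COLOR_RGB2HSV)
    g=((hsv[...,1]<45)&(hsv[...,2]>120)&(c["range_z"]>0)&(P[...,2]<.06)&(P[...,0]<.85)).astype(np.uint8)
    k,l,st,ce=cv2.connectedComponentsWithStats(g)
    for i in range(1,k):
        if st[i,4]>150:
            q=P[l==i]; print(n,ce[i].round(),st[i,4],q.mean(0).round(3),"r",np.hypot(*q.mean(0)[:2]).round(3),"z",np.percentile(q[:,2],[5,30,50,70,95]).round(4))
    if n=="top": rois={"mat":(180,275,220,315),"drawer":(325,465,165,300)}
    P2=P.reshape(-1,3)
    for nm,(x0,x1,y0,y1) in {"sq":(.33,.55,.08,.32),"dr":(.33,.65,-.22,.12)}.items():
        m=(P2[:,0]>x0)&(P2[:,0]<x1)&(P2[:,1]>y0)&(P2[:,1]<y1)
        h,e=np.histogram(P2[m,2],bins=np.arange(-.004,.07,.002)); print(n,nm,[(round(a,3),int(b)) for a,b in zip(e,h) if b>15])
```

```text
top [278. 129.] 171 [0.762 0.04  0.037] r 0.763 z [0.0151 0.028  0.0367 0.0456 0.0572]
top [193. 148.] 233 [0.733 0.227 0.034] r 0.767 z [0.0088 0.0235 0.0343 0.0451 0.0574]
top [226. 265.] 1072 [0.469 0.168 0.033] r 0.499 z [0.0251 0.0283 0.0299 0.0323 0.0463]
top [463. 381.] 1154 [ 0.197 -0.291  0.028] r 0.351 z [0.021  0.024  0.0255 0.028  0.0423]
top [167. 389.] 1175 [0.23  0.297 0.029] r 0.375 z [0.0214 0.0241 0.0256 0.0282 0.0421]
top [325. 454.] 3995 [ 0.081 -0.004  0.013] r 0.081 z [0.0091 0.0115 0.0125 0.0136 0.0159]
top sq [(np.float64(-0.004), 406), (np.float64(-0.002), 1370), (np.float64(0.0), 2163), (np.float64(0.002), 2541), (np.float64(0.004), 2299), (np.float64(0.006), 1181), (np.float64(0.008), 309), (np.float64(0.01), 49), (np.float64(0.012), 20), (np.float64(0.016), 22), (np.float64(0.018), 21), (np.float64(0.022), 22), (np.float64(0.024), 73), (np.float64(0.026), 203), (np.float64(0.028), 277), (np.float64(0.03), 194), (np.float64(0.032), 37), (np.float64(0.04), 41), (np.float64(0.042), 89), (np.float64(0.044), 97), (np.float64(0.046), 46)]
top dr [(np.float64(-0.
[... 2135 characters left out ...]
np.float64(0.006), 1174), (np.float64(0.008), 1064), (np.float64(0.01), 306), (np.float64(0.012), 72), (np.float64(0.014), 41), (np.float64(0.016), 48), (np.float64(0.018), 43), (np.float64(0.02), 43), (np.float64(0.022), 52), (np.float64(0.024), 68), (np.float64(0.026), 85), (np.float64(0.028), 58), (np.float64(0.03), 48), (np.float64(0.032), 41), (np.float64(0.034), 36), (np.float64(0.036), 45), (np.float64(0.038), 41), (np.float64(0.04), 42), (np.float64(0.042), 38), (np.float64(0.044), 54), (np.float64(0.046), 43), (np.float64(0.048), 44), (np.float64(0.05), 49), (np.float64(0.052), 43), (np.float64(0.054), 100), (np.float64(0.056), 187), (np.float64(0.058), 170), (np.float64(0.06), 32)]
```

View pics/crop0.png

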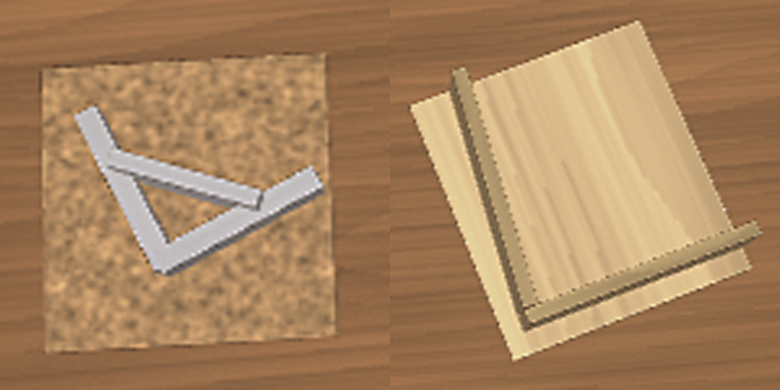

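```bash
cat > m.py <<'E'
from h import *
def rect(p):
    (c,s,a)=cv2.minAreaRect((p[:,:2]*1000).astype(np.float32)); return np.array(c).round(1),np.array(s).round(1),round(a,2)
def line(p):  # robust line: centre, dir
    q=(p[:,:2]*1000).astype(np.float32); vx,vy,x,y=cv2.fitLine(q,cv2.DIST_HUBER,0,.01,.01).ravel(); return np.array([x,y]),np.array([vx,vy])
def walls(c,R=(.33,.68,-.22,.13)):
    """returns dict of line fits of wall-top centrelines"""
    P=cloud(c); m=(P[...,2]>.0545)&(P[...,2]<.066)&(P[...,0]>R[0])&(P[...,0]<R[1])&(P[...,1]>R[2])&(P[...,1]<R[3])
    v,u=np.nonzero(m); return ray(c,np.c_[u,v],.059)
def square(c,z0,R):
    P=cloud(c); hsv=cv2.cvtColor(c["color"],cv2.COLOR_RGB2HSV)
    g=(hsv[...,1]<45)&(hsv[...,2]>110)&(P[...,0]>R[0])&(P[...,0]<R[1])&(P[...,1]>R[2])&(P[...,1]<R[3])
    z=P[...,2]; a=g&(abs(z-z0-.024)<.006); b=g&(abs(z-z0-.040)<.006)
    f=lambda m,h:(lambda vu:ray(c,np.c_[vu[1],vu[0]],h))(np.nonzero(m))
    return f(a,z0+.024),f(b,z0+.040)
E
python3 - <<'E'
from m import *
for n in("top","scene"):
    c=np.load(n+"0.npy",allow_pickle=True).item()
    A,B=square(c,.004,(.36,.56,.07,.28)); print(n,"brace",rect(B),line(B))
    # arms: split by sides using brace dir; fit each arm
    cb,d=line(B); th=np.arctan2(d[1],d[0])
    # yaw: brace along (1,1) of square => yaw = th-45deg (mod 180), choose near 28deg
    yaw=(th-np.pi/4); 
    yaw=(yaw-np.radians(28)+np.pi/2)%np.pi-np.pi/2+np.radians(28)
    cc=np.array(rect(B)[0]); Rm=np.array([[np.cos(yaw),-np.sin(yaw)],[np.sin(yaw),np.cos(yaw)]])
    q=(A[:,:2]*1000-cc)@Rm
    for k in range(2):
        xa=q[(q[:,1]>26)&(q[:,1]<50)&(q[:,0]>-25)]; ya=q[(q[:,0]<-26)&(q[:,0]>-50)&(q[:,1]<25)]
        e=[np.polyfit(xa[:,0],xa[:,1],1),np.polyfit(ya[:,1],ya[:,0],1)]
    print(" yaw",np.degrees(yaw).round(2),"armfit slope deg",np.degrees(e[0][0]).round(2),np.degrees(-e[1][0]).round(2),"off",e[0][1].round(1),e[1][1].round(1),"(exp 37,-37) ends",xa[:,0].max().round(1),ya[:,1].min().round(1))
    # mat
    hsv=cv2.cvtColor(c["color"],cv2.COLOR_RGB2HSV); P=cloud(c)
    m=(P[...,0]>.33)&(P[...,0]<.6)&(P[...,1]>.05)&(P[...,1]<.32)&(hsv[...,2]>165)
    m=cv2.morphologyEx(m.astype(np.uint8),cv2.MORPH_CLOSE,np.ones((9,9))); m=cv2.morphologyEx(m,cv2.MORPH_OPEN,np.ones((15,15)))
    v,u=np.nonzero(m); print(" mat",rect(ray(c,np.c_[u,v],.004)))
    W=walls(c)*1000; W=W[:,:2]
    # ransac-less split: corner approx
    k0=W[np.argmin(W[:,0])]; 
    print(" walls n",len(W),"minx pt",k0, "maxx pt",W[np.argmax(W[:,0])],"miny",W[np.argmin(W[:,1])],"maxy",W[np.argmax(W[:,1])])
    np.save(n+"W.npy",W)
E
```

```text
top brace (array([479. , 165.5]), array([100.5,  12.3]), 69.49) (array([478.90402, 165.32376], dtype=float32), array([0.35362393, 0.9353877 ], dtype=float32))
 yaw 24.29 armfit slope deg 0.24 0.21 off 37.2 -37.3 (exp 37,-37) ends 74.9 -74.2
 mat (array([472.1, 170.1]), array([188.3, 188.5]), 88.62)
 walls n 869 minx pt [ 401.23459166 -130.96920794] maxx pt [611.73273205 -94.48814846] miny [ 434.95726331 -220.13633405] maxy [601.1613342  -89.28059516]
scene brace (array([481.3, 169.3]), array([101.5,  15.6]), 68.54) (array([481.98712, 170.78325], dtype=float32), array([0.36112222, 0.9325185 ], dtype=float32))
 yaw 23.83 armfit slope deg -0.28 0.91 off 37.9 -37.0 (exp 37,-37) ends 75.1 -75.0
 mat (array([468.3, 186. ]), array([270.3, 271.1]), 89.72)
 walls n 473 minx pt [ 402.34404386 -127.16270046] maxx pt [613.95401785 -92.76247017] miny [ 433.53478322 -217.75402147] maxy [609.31610931 -84.9419589 ]
```

```bash
cat >> m.py <<'E'
def rot(a): return np.array([[np.cos(a),-np.sin(a)],[np.sin(a),np.cos(a)]])
def fitwalls(c):
    W=walls(c,(.33,.7,-.4,.0))[:,:2]*1000
    cor=W[np.argmin(W[:,0]+.3*np.abs(W[:,1]+131))]
    yaw=np.radians(21)
    for _ in range(4):
        q=(W-cor)@rot(yaw)            # drawer-like axes about outer-ish corner
        b=q[(q[:,1]<-20)&(abs(q[:,0]-6)<14)]; s=q[(q[:,0]>30)&(abs(q[:,1]+q[:,0]*.09)<22)]
        pb=np.polyfit(b[:,1],b[:,0],1); yaw+= -np.arctan(pb[0])
    ps=np.polyfit(s[:,0],s[:,1],1); a=-np.arctan(ps[0])
    # centreline widths
    wb=np.ptp(np.percentile(b[:,0],[2,98])); ws=np.ptp(np.percentile(s[:,1]-np.polyval(ps,s[:,0]),[2,98]))
    x=pb[1]+6 ; y=np.polyval(ps,x)-6
    inner=cor+rot(yaw)@np.array([x,y])
    return dict(yaw=np.degrees(yaw),inner=inner,lean=a,wb=wb,ws=ws,side_end=s[:,0].max()-x,back_end=b[:,1].min()-y,n=(len(b),len(s)))
E
python3 - <<'E'
from m import *
for n in("top","scene"):
    c=np.load(n+"0.npy",allow_pickle=True).item(); print(n,{k:np.round(v,3) for k,v in fitwalls(c).items()})
    # floor (plywood bottom) rectangle
    P=cloud(c);hsv=cv2.cvtColor(c["color"],cv2.COLOR_RGB2HSV)
    m=(P[...,0]>.33)&(P[...,0]<.7)&(P[...,1]>-.4)&(P[...,1]<.0)&(hsv[...,2]>175)
    m=cv2.morphologyEx(m.astype(np.uint8),cv2.MORPH_CLOSE,np.ones((11,11)));m=cv2.morphologyEx(m,cv2.MORPH_OPEN,np.ones((5,5)))
    v,u=np.nonzero(m); print(" floor",rect(ray(c,np.c_[u,v],.009)), "z floor",np.median(P[m>0][:,2]).round(4))
E
```

```text
top {'yaw': np.float64(16.575), 'inner': array([ 415.637, -137.285]), 'lean': np.float64(0.101), 'wb': np.float64(11.876), 'ws': np.float64(12.23), 'side_end': np.float64(200.156), 'back_end': np.float64(-184.728), 'n': array([519, 528])}
 floor (array([ 528.5, -194.7]), array([244.4, 228.8]), 16.47) z floor 0.0102
scene {'yaw': np.float64(16.57), 'inner': array([ 418.369, -133.121]), 'lean': np.float64(0.102), 'wb': np.float64(15.804), 'ws': np.float64(12.656), 'side_end': np.float64(198.972), 'back_end': np.float64(-184.165), 'n': array([258, 303])}
 floor (array([ 521.4, -193.7]), array([400.9, 368.1]), 90.0) z floor 0.0002
```

The candidates in the top view are the square on the mat at (226,265), r 0.50 m, the one at (463,381), r 0.35 m, and the one at (167,389), r 0.38 m. The one on the mat is farthest from the base, and the crop shows it with its heel at (222,288). The drawer's inside corner is near (372,275), and its left wall (the side) leans in by about 0.10 rad.

```bash
cat >> h.py <<'E'
def go(p,yaw_y,o=None):
    """delta & turn in tool axes to world p (m) with tool y at yaw_y deg, tool down"""
    o=o or get_obs(); R=Ro.from_quat(o["ee_rot"]).as_matrix()
    y=np.radians(yaw_y); yv=np.array([np.cos(y),np.sin(y),0]); zv=np.array([0,0,-1.]); G=np.stack([np.cross(yv,zv),yv,zv],1)
    print("pos",o["position"].round(4),"delta",(R.T@(np.array(p)-o["position"])).round(4),"turn",Ro.from_matrix(R.T@G).as_rotvec().round(4),"clk",o["clock"].round(2),"w",o["grip_width"].round(3))
E
python3 -c "
from h import *
go([.480,.167,.12],-20.6)"
```

```text
Traceback (most recent call last):
  File "h.py", line 17, in go
    print("pos",o["position"].round(4),"delta",(R.T@(np.array(p)-o["position"])).round(4),"turn",Ro.from_matrix(R.T@G).as_rotvec().round(4),"clk",o["clock"].round(2),"w",o["grip_width"].round(3))
                                                                                                                                                  ^^^^^^^^^^^^^^^^
AttributeError: 'float' object has no attribute 'round'
```

```bash
sed -i 's/o\["clock"\].round(2)/round(float(o["clock"]),2)/; s/o\["grip_width"\].round(3)/round(float(o["grip_width"]),3),"F",np.round(o["ft_force"],2),"grasp",round(float(o["grasp_force"]),1)/' h.py
python3 -c "
from h import *
go([.480,.167,.12],-20.6)"
```

```text
pos [0.1471 0.6071 0.2141] delta [-0.4271 -0.3492  0.0945] turn [-9.0000e-04  1.1000e-03  1.6926e+00] clk 0.1 w 0.997 F [ 0.32 -0.36 -0.13] grasp 0.0
```

The manual's scale: shifts go in shares of 0.75 m and turns go in shares of pi rad. Converting my numbers, -0.427 m is -0.5693, -0.349 m is -0.4653, 1.693 rad is 0.5389.

Emit:
{"fn": "move_arm", "kwargs": {
  "plan": [
    {"delta_pos": [-0.5693, -0.4653, 0.1253], "turn": [0, 0, 0.5389], "fingers": 0.76},
    {"delta_pos": [-0.5693, -0.4653, 0.1253], "turn": [0, 0, 0.5389], "fingers": 0.76},
    {"delta_pos": [-0.5693, -0.4653, 0.1253], "turn": [0, 0, 0.5389], "fingers": 0.76},
    {"delta_pos": [-0.5693, -0.4653, 0.1253], "turn": [0, 0, 0.5389], "fingers": 0.76},
    {"delta_pos": [-0.5693, -0.4653, 0.1253], "turn": [0, 0, 0.5389], "fingers": 0.76},
    {"delta_pos": [-0.5693, -0.4653, 0.1253], "turn": [0, 0, 0.5389], "fingers": 0.76},
    {"delta_pos": [-0.5693, -0.4653, 0.1253], "turn": [0, 0, 0.5389], "fingers": 0.76},
    {"delta_pos": [-0.5693, -0.4653, 0.1253], "turn": [0, 0, 0.5389], "fingers": 0.76},
    {"delta_pos": [-0.5693, -0.4653, 0.1253], "turn": [0, 0, 0.5389], "fingers": 0.76},
    {"delta_pos": [-0.5693, -0.4653, 0.1253], "turn": [0, 0, 0.5389], "fingers": 0.76},
    {"delta_pos": [-0.5693, -0.4653, 0.1253], "turn": [0, 0, 0.5389], "fingers": 0.76},
    {"delta_pos": [-0.5693, -0.4653, 0.1253], "turn": [0, 0, 0.5389], "fingers": 0.76}
  ]
}}

```text
clock: 1.6
position: [0.4793, 0.169, 0.1208]
ee_rot: [0.821, 0.57, 0.0, -0.0]
ft_force: [-0.3, -0.5, 0.4]
grip_width: 0.242
grasp_force: 0.0
```

Run:
```python
from h import *
go([.480,.167,.022],-20.6); print(get_obs()["joint_pos"].round(2))
a=camera("top")["color"][205:325,170:290]; b=camera("scene")["color"][180:330,310:460]
cv2.imwrite("pics/g1.png",np.hstack([cv2.resize(a,(400,400)),cv2.resize(b,(400,400))])[...,::-1])
```

```text
pos [0.4793 0.169  0.1208] delta [-0.0017  0.0014  0.0988] turn [-0.0004 -0.0004  0.0026] clk 1.6 w 0.242 F [-0.28 -0.45  0.42] grasp 0.0
[-0.84  0.15  0.45  1.91 -0.07  1.1  -0.72]
```

View pics/g1.png

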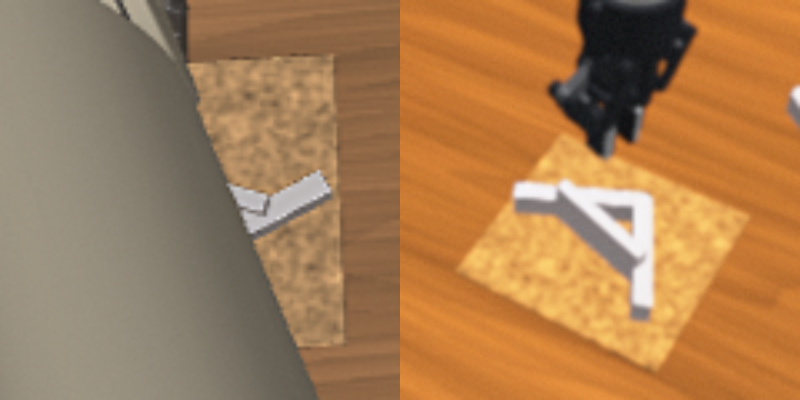

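The top view is blocked by the arm at left. The scene crop shows the fingers above and behind the brace, which sits at about (600,220) in the crop. I'll lower to just above the brace and check again.

Converted, 0.058 m is 0.0773, 0.03 m is 0.04, 0.002 rad is 0.0006.

Emit:
{"fn": "move_arm", "kwargs": {
  "plan": [
    {"delta_pos": [-0.002, 0.0019, 0.04], "turn": [0, 0, 0.0006], "fingers": 0.76},
    {"delta_pos": [-0.002, 0.0019, 0.0773], "turn": [0, 0, 0.0006], "fingers": 0.76},
    {"delta_pos": [-0.002, 0.0019, 0.0773], "turn": [0, 0, 0.0006], "fingers": 0.76}
  ]
}}

```text
clock: 2.08
position: [0.4792, 0.1658, 0.0614]
ee_rot: [0.822, 0.569, -0.002, -0.0]
ft_force: [0.0, -0.5, 0.5]
grip_width: 0.24
grasp_force: 0.0
```

Run:
```python
from h import *
go([.480,.167,.022],-20.6)
b=camera("scene")["color"][190:310,330:450]
cv2.imwrite("pics/g2.png",cv2.resize(b,(600,600))[...,::-1])
```

```text
pos [0.4792 0.1658 0.0614] delta [0.0015 0.0004 0.0394] turn [-0.0023  0.0027 -0.0011] clk 2.08 w 0.24 F [ 0.05 -0.51  0.49] grasp 0.0
```

View pics/g2.png

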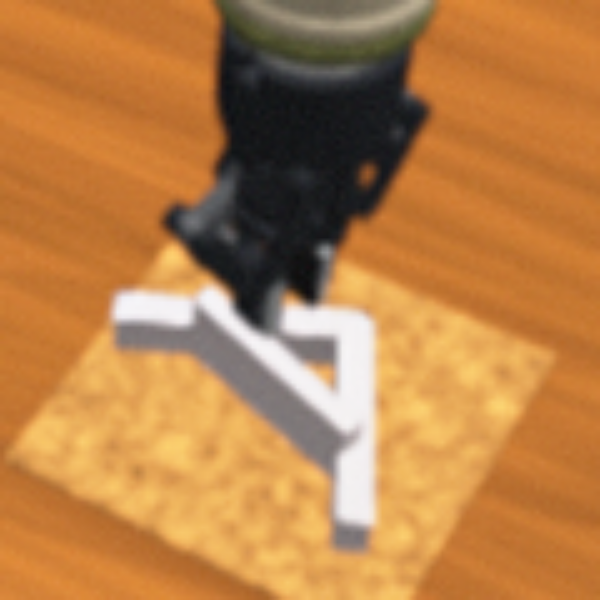

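The fingers straddle the brace line, with the near tip at (265,325) and the far tip at (315,295) in the crop. I'll lower in force-checked steps.

Converted, 0.022 m is 0.0293, 0.012 m is 0.016, 0.003 rad is 0.001.

Emit:
{"fn": "move_arm", "kwargs": {
  "plan": [
    {"delta_pos": [0.0013, 0.0005, 0.016], "turn": [-0.0006, 0.001, 0], "fingers": 0.76},
    {"delta_pos": [0.0013, 0.0005, 0.0293], "turn": [-0.0006, 0.001, 0], "fingers": 0.76},
    {"delta_pos": [0.0013, 0.0005, 0.0293], "turn": [-0.0006, 0.001, 0], "fingers": 0.76}
  ]
}}

```text
clock: 2.5
position: [0.481, 0.1664, 0.0402]
ee_rot: [0.823, 0.568, 0.001, -0.0]
ft_force: [0.4, 0.8, -0.0]
grip_width: 0.234
grasp_force: 0.0
```

Converted, 0.018 m is 0.024, 0.01 m is 0.0133.

Emit:
{"fn": "move_arm", "kwargs": {
  "plan": [
    {"delta_pos": [0, 0, 0.0133], "turn": [0, 0, 0], "fingers": 0.76},
    {"delta_pos": [0, 0, 0.024], "turn": [0, 0, 0], "fingers": 0.76},
    {"delta_pos": [0, 0, 0.024], "turn": [0, 0, 0], "fingers": 0.76}
  ]
}}

```text
clock: 2.88
position: [0.481, 0.1663, 0.022]
ee_rot: [0.823, 0.568, 0.001, -0.0]
ft_force: [-0.3, 0.4, 0.9]
grip_width: 0.238
grasp_force: 0.0
```

Emit:
{"fn": "move_arm", "kwargs": {
  "plan": [
    {"delta_pos": [0, 0, 0], "turn": [0, 0, 0], "fingers": 0.95},
    {"delta_pos": [0, 0, 0], "turn": [0, 0, 0], "fingers": 1},
    {"delta_pos": [0, 0, 0], "turn": [0, 0, 0], "fingers": 1},
    {"delta_pos": [0, 0, 0], "turn": [0, 0, 0], "fingers": 1},
    {"delta_pos": [0, 0, 0], "turn": [0, 0, 0], "fingers": 1}
  ],
  "force": 60
}}

```text
clock: 3.5
position: [0.4816, 0.1666, 0.0228]
ee_rot: [0.823, 0.568, 0.002, -0.0]
ft_force: [-0.0, 0.6, -1.4]
grip_width: 0.115
grasp_force: 58.6
```

Emit:
{"fn": "move_arm", "kwargs": {
  "plan": [
    {"delta_pos": [0, 0, -0.04], "turn": [0, 0, 0], "fingers": 1},
    {"delta_pos": [0, 0, -0.1067], "turn": [0, 0, 0], "fingers": 1},
    {"delta_pos": [0, 0, -0.16], "turn": [0, 0, 0], "fingers": 1},
    {"delta_pos": [0, 0, -0.16], "turn": [0, 0, 0], "fingers": 1},
    {"delta_pos": [0, 0, -0.16], "turn": [0, 0, 0], "fingers": 1}
  ]
}}

```text
clock: 4.12
position: [0.4806, 0.1663, 0.1419]
ee_rot: [0.823, 0.568, 0.001, -0.0]
ft_force: [0.0, -0.5, -4.0]
grip_width: 0.108
grasp_force: 59.0
```

Run:
```python
from m import *
o=get_obs(); go([.4925,-.1775,.16],-28.4,o)
c=camera("scene"); P=cloud(c); z0=o["position"][2]-.018
A,B=square(c,z0,(.36,.62,.05,.3)); print("z0",z0,len(A),len(B)); 
cv2.imwrite("pics/g3.png",cv2.resize(c["color"][160:320,290:450],(600,600))[...,::-1])
hsv=cv2.cvtColor(c["color"],cv2.COLOR_RGB2HSV)
g=(hsv[...,1]<30)&(hsv[...,2]>190)&(P[...,0]>.36)&(P[...,0]<.62)&(P[...,1]>.03)&(P[...,1]<.3)&(P[...,2]>.09)&(P[...,2]<.2)
q=P[g]; print(len(q),np.percentile(q[:,2],[2,20,50,80,98]).round(4))
A_=q[abs(q[:,2]-np.median(q[:,2]))<.02]; co,*_=np.linalg.lstsq(np.c_[A_[:,:2],np.ones(len(A_))],A_[:,2],rcond=None); print("tilt",co.round(3))
```

```text
pos [0.4806 0.1663 0.1419] delta [-0.3172  0.1328 -0.0187] turn [ 0.0009 -0.0025  0.1338] clk 4.12 w 0.108 F [ 0.05 -0.5  -3.96] grasp 59.0
z0 0.12393263998792726 557 146
493 [0.1431 0.1453 0.1467 0.1502 0.1641]
tilt [0.055 0.005 0.122]
```

View pics/g3.png

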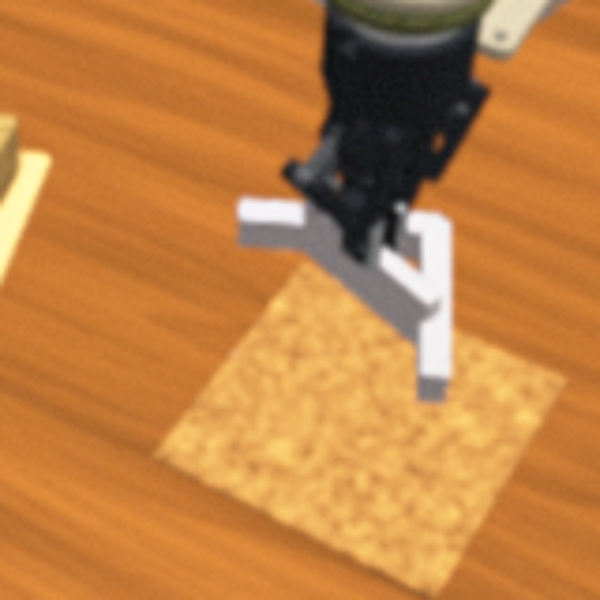

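The square is held level. I'll carry it above the drawer, offset from the corner.

Run:
```python
from m import *
go([.496,-.186,.150],-28.43)
```

```text
pos [0.4804 0.1661 0.1415] delta [-0.3237  0.1393 -0.0089] turn [ 0.0005 -0.0015  0.1343] clk 4.17 w 0.109 F [-0.04  0.11 -2.48] grasp 59.0
```

Converted, -0.3237 m is -0.4316, -0.16 m is -0.2133, 0.134 rad is 0.0427.

Emit:
{"fn": "move_arm", "kwargs": {
  "plan": [
    {"delta_pos": [-0.0533, 0.0227, -0.012], "turn": [0, 0, 0.0095], "fingers": 1},
    {"delta_pos": [-0.1067, 0.0467, -0.012], "turn": [0, 0, 0.0191], "fingers": 1},
    {"delta_pos": [-0.16, 0.0693, -0.012], "turn": [0, 0, 0.0286], "fingers": 1},
    {"delta_pos": [-0.2133, 0.092, -0.012], "turn": [0, 0, 0.0382], "fingers": 1},
    {"delta_pos": [-0.2667, 0.1147, -0.012], "turn": [0, 0, 0.0427], "fingers": 1},
    {"delta_pos": [-0.32, 0.1373, -0.012], "turn": [0, 0, 0.0427], "fingers": 1},
    {"delta_pos": [-0.3733, 0.16, -0.012], "turn": [0, 0, 0.0427], "fingers": 1},
    {"delta_pos": [-0.4133, 0.1773, -0.012], "turn": [0, 0, 0.0427], "fingers": 1},
    {"delta_pos": [-0.4316, 0.1857, -0.012], "turn": [0, 0, 0.0427], "fingers": 1},
    {"delta_pos": [-0.4316, 0.1857, -0.012], "turn": [0, 0, 0.0427], "fingers": 1},
    {"delta_pos": [-0.4316, 0.1857, -0.012], "turn": [0, 0, 0.0427], "fingers": 1}
  ]
}}

```text
clock: 5.55
position: [0.4965, -0.1847, 0.1503]
ee_rot: [0.859, 0.512, 0.001, -0.001]
ft_force: [-0.1, 0.3, -2.3]
grip_width: 0.112
grasp_force: 59.0
```

Run:
```python
from m import *
o=get_obs(); go([.496,-.186,.06],-28.43,o); print(o["joint_pos"].round(2))
c=camera("scene"); cv2.imwrite("pics/g4.png",cv2.resize(c["color"][120:290,170:340],(600,600))[...,::-1])
z0=o["position"][2]-.0188; A,B=square(c,z0,(.36,.66,-.3,0.)); print(len(A),len(B))
P=cloud(c); q=(A[:,:2]*1000-o["position"][:2]*1000)@rot(np.radians(16.57))
print("arm pts in drawer axes rel TCP: x",np.percentile(q[:,0],[1,99]).round(1),"y",np.percentile(q[:,1],[1,99]).round(1))
for s,i,j in((q[(q[:,1]>20)&(q[:,0]>-25)],0,1),(q[(q[:,0]<-20)&(q[:,1]<25)],1,0)): print(len(s), np.polyfit(s[:,i],s[:,j],1).round(3))
```

```text
pos [ 0.4965 -0.1847  0.1503] delta [-0.0017  0.0002  0.0903] turn [ 0.0001 -0.0029  0.0011] clk 5.55 w 0.112 F [-0.14  0.25 -2.3 ] grasp 59.0
[-0.41  0.2   0.77  1.83 -0.15  1.17 -0.09]
407 116
arm pts in drawer axes rel TCP: x [-41.6  78. ] y [-70.3  48.2]
249 [5.0000e-03 3.8902e+01]
98 [ -0.051 -31.817]
```

View pics/g4.png

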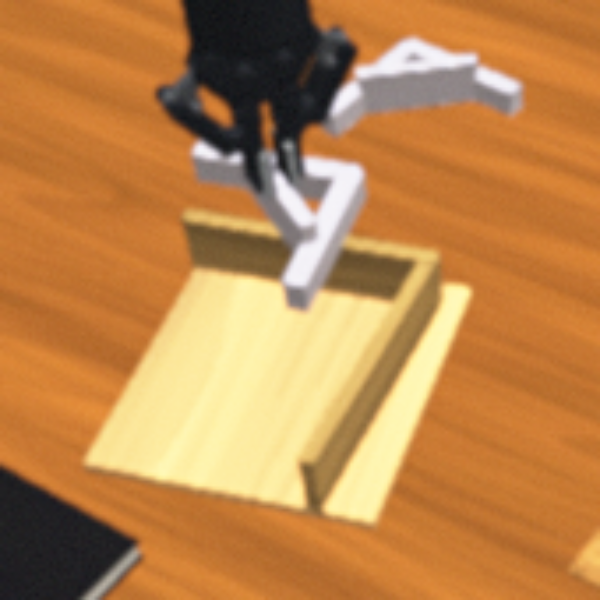

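The square hangs over the open floor, clear of the back wall (190–435, 230–260 in the crop) and the leaning side. I'll descend.

Converted, 0.119 m is 0.1587, 0.116 m is 0.1547, -0.0025 rad is -0.0008.

Emit:
{"fn": "move_arm", "kwargs": {
  "plan": [
    {"delta_pos": [-0.0023, 0.0003, 0.0533], "turn": [0, -0.0008, 0.0003], "fingers": 1},
    {"delta_pos": [-0.0023, 0.0003, 0.1067], "turn": [0, -0.0008, 0.0003], "fingers": 1},
    {"delta_pos": [-0.0023, 0.0003, 0.14], "turn": [0, -0.0008, 0.0003], "fingers": 1},
    {"delta_pos": [-0.0023, 0.0003, 0.1547], "turn": [0, -0.0008, 0.0003], "fingers": 1},
    {"delta_pos": [-0.0023, 0.0003, 0.1587], "turn": [0, -0.0008, 0.0003], "fingers": 1},
    {"delta_pos": [-0.0023, 0.0003, 0.1587], "turn": [0, -0.0008, 0.0003], "fingers": 1}
  ]
}}

```text
clock: 6.35
position: [0.4972, -0.187, 0.0329]
ee_rot: [0.859, 0.512, 0.001, 0.001]
ft_force: [0.6, -0.6, -2.0]
grip_width: 0.113
grasp_force: 59.0
```

```bash
cat >> h.py <<'E'
YD=np.radians(16.57)
def st():
    """drawer-axes force & TCP, and drawer unit vectors in tool axes"""
    F=[];
    o=get_obs(); R=Ro.from_quat(o["ee_rot"]).as_matrix(); ex=np.array([np.cos(YD),np.sin(YD),0]); ey=np.array([-np.sin(YD),np.cos(YD),0])
    f=o["ft_force"]; print("F drawer",np.round([f@ex,f@ey,f[2]],1),"pos drawer mm",np.round([o["position"]@ex*1e3,o["position"]@ey*1e3,o["position"][2]*1e3],1),"M",np.round(o["torque"],2),"rotvec",Ro.from_quat(o["ee_rot"]).as_euler("xyz").round(3),"yawy",np.degrees(np.arctan2(R[1,1],R[0,1])).round(2),"ex_t",(R.T@ex).round(3),"ey_t",(R.T@ey).round(3),"clk",round(float(o["clock"]),2))
E
python3 - <<'E'
from h import *
go([.496,-.186,.029],-28.43); st()
ex=np.array([np.cos(YD),np.sin(YD)]);p=np.array([474.4,-166.3]);print("seat exp",p@ex,p@[-ex[1],ex[0]])
E
```

```text
pos [ 0.4972 -0.187   0.0329] delta [ 0.0003 -0.0015  0.0038] turn [ 0.0026 -0.0014 -0.0005] clk 6.35 w 0.113 F [ 0.61 -0.63 -1.98] grasp 59.0
F drawer [ 0.4 -0.8 -2. ] pos drawer mm [ 423.2 -321.    32.9] M [ 0.01 -0.05 -0.04] rotvec [ 3.139e+00 -1.000e-03  1.074e+00] yawy -28.46 ex_t [0.707 0.707 0.003] ey_t [ 0.707 -0.707 -0.001] clk 6.35
seat exp 407.2726070853001 -294.6863985967841
```

Converted, -0.0085 m is -0.0113, -0.003 m is -0.004.

Emit:
{"fn": "move_arm", "kwargs": {
  "plan": [
    {"delta_pos": [-0.004, -0.004, 0.0027], "turn": [0, 0, 0], "fingers": 1},
    {"delta_pos": [-0.0076, -0.0076, 0.004], "turn": [0, 0, 0], "fingers": 1},
    {"delta_pos": [-0.0113, -0.0113, 0.0047], "turn": [0, 0, 0], "fingers": 1},
    {"delta_pos": [-0.0113, -0.0113, 0.0047], "turn": [0, 0, 0], "fingers": 1}
  ]
}}

```text
clock: 6.85
position: [0.4846, -0.1906, 0.0286]
ee_rot: [0.859, 0.511, 0.001, 0.0]
ft_force: [0.8, 0.3, -3.8]
grip_width: 0.113
grasp_force: 59.0
```

```bash
python3 -c "
from h import *
st()"
```

```text
F drawer [ 0.9 -0.  -3.8] pos drawer mm [ 410.1 -320.9   28.6] M [ 0.02 -0.03  0.05] rotvec [ 3.140e+00 -1.000e-03  1.073e+00] yawy -28.51 ex_t [0.708 0.706 0.002] ey_t [ 0.706 -0.708 -0.   ] clk 6.85
```

Emit:
{"fn": "move_arm", "kwargs": {
  "plan": [
    {"delta_pos": [-0.0009, -0.0009, 0], "turn": [0, 0, 0], "fingers": 1},
    {"delta_pos": [-0.0019, -0.0019, 0], "turn": [0, 0, 0], "fingers": 1},
    {"delta_pos": [-0.0019, -0.0019, 0], "turn": [0, 0, 0], "fingers": 1}
  ]
}}

```text
clock: 7.22
position: [0.4831, -0.191, 0.0285]
ee_rot: [0.859, 0.511, 0.001, 0.0]
ft_force: [0.4, -0.3, -1.9]
grip_width: 0.109
grasp_force: 59.0
```

```bash
python3 -c "
from h import *
st()"
```

```text
F drawer [ 0.3 -0.4 -1.9] pos drawer mm [ 408.5 -320.9   28.5] M [-0.02  0.01  0.01] rotvec [ 3.140e+00 -1.000e-03  1.074e+00] yawy -28.48 ex_t [0.708 0.707 0.002] ey_t [ 0.707 -0.708 -0.001] clk 7.22
```

Converted, -0.0007 m is -0.0009, -0.0004 m is -0.0005.

Emit:
{"fn": "move_arm", "kwargs": {
  "plan": [
    {"delta_pos": [-0.0005, -0.0005, 0], "turn": [0, 0, 0], "fingers": 1},
    {"delta_pos": [-0.0009, -0.0009, 0], "turn": [0, 0, 0], "fingers": 1},
    {"delta_pos": [-0.0009, -0.0009, 0], "turn": [0, 0, 0], "fingers": 1}
  ]
}}

```text
clock: 7.6
position: [0.4821, -0.1913, 0.0285]
ee_rot: [0.859, 0.511, 0.001, 0.0]
ft_force: [-0.6, 0.3, -2.2]
grip_width: 0.11
grasp_force: 59.0
```

Converted, -0.0007 m is -0.0009, -0.0004 m is -0.0005.

Emit:
{"fn": "move_arm", "kwargs": {
  "plan": [
    {"delta_pos": [-0.0005, -0.0005, 0], "turn": [0, 0, 0], "fingers": 1},
    {"delta_pos": [-0.0009, -0.0009, 0], "turn": [0, 0, 0], "fingers": 1},
    {"delta_pos": [-0.0009, -0.0009, 0], "turn": [0, 0, 0], "fingers": 1}
  ]
}}

```text
clock: 7.98
position: [0.4812, -0.1916, 0.0285]
ee_rot: [0.859, 0.511, 0.001, 0.0]
ft_force: [0.2, 0.2, -2.7]
grip_width: 0.111
grasp_force: 59.0
```

```bash
python3 -c "
from h import *
st()"
```

```text
F drawer [ 0.2  0.1 -2.7] pos drawer mm [ 406.6 -320.9   28.5] M [-0.02 -0.03 -0.02] rotvec [ 3.140e+00 -1.000e-03  1.074e+00] yawy -28.48 ex_t [0.708 0.707 0.002] ey_t [ 0.707 -0.708 -0.001] clk 7.97
```

Converted, -0.0007 m is -0.0009, -0.0004 m is -0.0005.

Emit:
{"fn": "move_arm", "kwargs": {
  "plan": [
    {"delta_pos": [-0.0005, -0.0005, 0], "turn": [0, 0, 0], "fingers": 1},
    {"delta_pos": [-0.0009, -0.0009, 0], "turn": [0, 0, 0], "fingers": 1},
    {"delta_pos": [-0.0009, -0.0009, 0], "turn": [0, 0, 0], "fingers": 1}
  ]
}}

```text
clock: 8.35
position: [0.4802, -0.1919, 0.0286]
ee_rot: [0.859, 0.511, 0.001, 0.0]
ft_force: [-0.4, 0.6, -2.2]
grip_width: 0.108
grasp_force: 59.0
```

Converted, -0.0007 m is -0.0009, -0.0004 m is -0.0005.

Emit:
{"fn": "move_arm", "kwargs": {
  "plan": [
    {"delta_pos": [-0.0005, -0.0005, 0], "turn": [0, 0, 0], "fingers": 1},
    {"delta_pos": [-0.0009, -0.0009, 0], "turn": [0, 0, 0], "fingers": 1},
    {"delta_pos": [-0.0009, -0.0009, 0], "turn": [0, 0, 0], "fingers": 1}
  ]
}}

```text
clock: 8.72
position: [0.4792, -0.1922, 0.0285]
ee_rot: [0.859, 0.511, 0.001, 0.0]
ft_force: [-0.4, -0.0, -1.9]
grip_width: 0.111
grasp_force: 59.0
```

```bash
python3 -c "
from h import *
st()"
```

```text
F drawer [-0.3  0.1 -1.9] pos drawer mm [ 404.5 -320.9   28.5] M [ 0.   -0.05 -0.  ] rotvec [ 3.140e+00 -1.000e-03  1.074e+00] yawy -28.48 ex_t [0.708 0.706 0.002] ey_t [ 0.706 -0.708 -0.001] clk 8.72
```

Emit:
{"fn": "move_arm", "kwargs": {
  "plan": [
    {"delta_pos": [-0.0007, -0.0007, 0], "turn": [0, 0, 0], "fingers": 1},
    {"delta_pos": [-0.0009, -0.0009, 0], "turn": [0, 0, 0], "fingers": 1},
    {"delta_pos": [-0.0009, -0.0009, 0], "turn": [0, 0, 0], "fingers": 1}
  ]
}}

```text
clock: 9.1
position: [0.4787, -0.1923, 0.0287]
ee_rot: [0.859, 0.512, 0.001, 0.001]
ft_force: [2.2, 1.5, -2.3]
grip_width: 0.108
grasp_force: 59.0
```

Converted, -0.0005 m is -0.0007, -0.0003 m is -0.0004.

Emit:
{"fn": "move_arm", "kwargs": {
  "plan": [
    {"delta_pos": [-0.0004, -0.0004, 0], "turn": [0, 0, 0], "fingers": 1},
    {"delta_pos": [-0.0007, -0.0007, 0], "turn": [0, 0, 0], "fingers": 1},
    {"delta_pos": [-0.0007, -0.0007, 0], "turn": [0, 0, 0], "fingers": 1}
  ]
}}

```text
clock: 9.48
position: [0.4786, -0.1924, 0.0289]
ee_rot: [0.859, 0.512, 0.001, 0.001]
ft_force: [4.1, 2.8, -1.8]
grip_width: 0.112
grasp_force: 59.1
```

Converted, -0.0085 m is -0.0113, -0.0075 m is -0.01.

Emit:
{"fn": "move_arm", "kwargs": {
  "plan": [
    {"delta_pos": [0.002, -0.002, 0], "turn": [0, 0, 0], "fingers": 1},
    {"delta_pos": [0.004, -0.004, 0], "turn": [0, 0, 0], "fingers": 1},
    {"delta_pos": [0.006, -0.006, 0], "turn": [0, 0, 0], "fingers": 1},
    {"delta_pos": [0.008, -0.008, 0], "turn": [0, 0, 0], "fingers": 1},
    {"delta_pos": [0.01, -0.01, 0], "turn": [0, 0, 0], "fingers": 1},
    {"delta_pos": [0.0113, -0.0113, 0], "turn": [0, 0, 0], "fingers": 1},
    {"delta_pos": [0.0113, -0.0113, 0], "turn": [0, 0, 0], "fingers": 1}
  ]
}}

```text
clock: 10.35
position: [0.4753, -0.1816, 0.029]
ee_rot: [0.859, 0.511, 0.001, 0.001]
ft_force: [5.2, -1.0, -3.2]
grip_width: 0.113
grasp_force: 59.0
```

```bash
python3 -c "
from h import *
st()"
```

```text
F drawer [ 4.7 -2.4 -3.2] pos drawer mm [ 403.8 -309.6   29. ] M [-0.17 -1.26 -0.01] rotvec [ 3.138e+00 -1.000e-03  1.074e+00] yawy -28.48 ex_t [0.708 0.707 0.004] ey_t [ 0.707 -0.708 -0.002] clk 10.35
```

Converted, -0.006 m is -0.008, -0.004 m is -0.0053.

Emit:
{"fn": "move_arm", "kwargs": {
  "plan": [
    {"delta_pos": [0.0013, -0.0013, 0], "turn": [0, 0, 0], "fingers": 1},
    {"delta_pos": [0.0027, -0.0027, 0], "turn": [0, 0, 0], "fingers": 1},
    {"delta_pos": [0.004, -0.004, 0], "turn": [0, 0, 0], "fingers": 1},
    {"delta_pos": [0.0053, -0.0053, 0], "turn": [0, 0, 0], "fingers": 1},
    {"delta_pos": [0.0067, -0.0067, 0], "turn": [0, 0, 0], "fingers": 1},
    {"delta_pos": [0.008, -0.008, 0], "turn": [0, 0, 0], "fingers": 1},
    {"delta_pos": [0.008, -0.008, 0], "turn": [0, 0, 0], "fingers": 1}
  ]
}}

```text
clock: 11.22
position: [0.473, -0.1737, 0.0291]
ee_rot: [0.859, 0.511, 0.001, 0.002]
ft_force: [5.3, -1.6, -1.9]
grip_width: 0.107
grasp_force: 59.1
```

```bash
python3 -c "
from h import *
st()
print({k:np.round(v,3) for k,v in fitw.items()} if 0 else '')
from m import *
c=camera('scene'); print({k:np.round(v,3) for k,v in fitwalls(c).items()})"
```

```text
F drawer [ 4.6 -3.  -1.9] pos drawer mm [ 403.8 -301.4   29.1] M [-0.33 -1.27  0.  ] rotvec [ 3.137e+00 -1.000e-03  1.074e+00] yawy -28.49 ex_t [0.708 0.706 0.004] ey_t [ 0.706 -0.708 -0.002] clk 11.22

{'yaw': np.float64(16.434), 'inner': array([ 418.479, -132.943]), 'lean': np.float64(0.064), 'wb': np.float64(15.174), 'ws': np.float64(12.92), 'side_end': np.float64(202.197), 'back_end': np.float64(-184.336), 'n': array([104, 303])}
```

Converted, -0.0035 m is -0.0047, -0.003 m is -0.004.

Emit:
{"fn": "move_arm", "kwargs": {
  "plan": [
    {"delta_pos": [0.0013, -0.0013, 0], "turn": [0, 0, 0], "fingers": 1},
    {"delta_pos": [0.0027, -0.0027, 0], "turn": [0, 0, 0], "fingers": 1},
    {"delta_pos": [0.004, -0.004, 0], "turn": [0, 0, 0], "fingers": 1},
    {"delta_pos": [0.0047, -0.0047, 0], "turn": [0, 0, 0], "fingers": 1},
    {"delta_pos": [0.0047, -0.0047, 0], "turn": [0, 0, 0], "fingers": 1}
  ]
}}

```text
clock: 11.9
position: [0.4716, -0.1691, 0.0291]
ee_rot: [0.859, 0.511, 0.001, 0.002]
ft_force: [5.0, -1.0, -2.5]
grip_width: 0.11
grasp_force: 59.1
```

Converted, -0.0007 m is -0.0009, -0.0004 m is -0.0005.

Emit:
{"fn": "move_arm", "kwargs": {
  "plan": [
    {"delta_pos": [0.0005, -0.0005, 0], "turn": [0, 0, 0], "fingers": 1},
    {"delta_pos": [0.0009, -0.0009, 0], "turn": [0, 0, 0], "fingers": 1},
    {"delta_pos": [0.0009, -0.0009, 0], "turn": [0, 0, 0], "fingers": 1}
  ]
}}

```text
clock: 12.28
position: [0.4713, -0.1681, 0.0291]
ee_rot: [0.859, 0.511, 0.001, 0.002]
ft_force: [5.5, -0.9, -1.7]
grip_width: 0.11
grasp_force: 59.1
```

```bash
python3 -c "
from h import *
st()
from m import *
c=camera('scene'); print({k:np.round(v,3) for k,v in fitwalls(c).items()})"
```

```text
F drawer [ 5.  -2.4 -1.7] pos drawer mm [ 403.8 -295.6   29.1] M [-0.42 -1.3  -0.03] rotvec [ 3.137e+00 -1.000e-03  1.074e+00] yawy -28.49 ex_t [0.708 0.706 0.004] ey_t [ 0.706 -0.708 -0.003] clk 12.28
{'yaw': np.float64(16.115), 'inner': array([ 419.311, -133.173]), 'lean': np.float64(0.006), 'wb': np.float64(14.854), 'ws': np.float64(12.68), 'side_end': np.float64(200.849), 'back_end': np.float64(-183.954), 'n': array([113, 306])}
```

Converted, -0.0006 m is -0.0008, -0.0003 m is -0.0004.

Emit:
{"fn": "move_arm", "kwargs": {
  "plan": [
    {"delta_pos": [0.0004, -0.0004, 0], "turn": [0, 0, 0], "fingers": 1},
    {"delta_pos": [0.0008, -0.0008, 0], "turn": [0, 0, 0], "fingers": 1},
    {"delta_pos": [0.0008, -0.0008, 0], "turn": [0, 0, 0], "fingers": 1}
  ]
}}

```text
clock: 12.7
position: [0.4711, -0.1673, 0.0291]
ee_rot: [0.859, 0.511, 0.001, 0.002]
ft_force: [5.2, -2.7, -2.5]
grip_width: 0.112
grasp_force: 59.1
```

Converted, -0.0006 m is -0.0008, -0.0003 m is -0.0004.

Emit:
{"fn": "move_arm", "kwargs": {
  "plan": [
    {"delta_pos": [0.0004, -0.0004, 0], "turn": [0, 0, 0], "fingers": 1},
    {"delta_pos": [0.0008, -0.0008, 0], "turn": [0, 0, 0], "fingers": 1},
    {"delta_pos": [0.0008, -0.0008, 0], "turn": [0, 0, 0], "fingers": 1}
  ]
}}

```text
clock: 13.08
position: [0.4709, -0.1666, 0.0291]
ee_rot: [0.859, 0.511, 0.001, 0.002]
ft_force: [4.8, -1.3, -3.2]
grip_width: 0.109
grasp_force: 59.1
```

```bash
python3 -c "
from h import *
st()"
```

```text
F drawer [ 4.3 -2.6 -3.2] pos drawer mm [ 403.8 -293.9   29.1] M [-0.46 -1.28 -0.  ] rotvec [ 3.137e+00 -1.000e-03  1.074e+00] yawy -28.49 ex_t [0.708 0.706 0.004] ey_t [ 0.706 -0.708 -0.003] clk 13.07
```

Converted, -0.0006 m is -0.0008, -0.0003 m is -0.0004.

Emit:
{"fn": "move_arm", "kwargs": {
  "plan": [
    {"delta_pos": [0.0004, -0.0004, 0], "turn": [0, 0, 0], "fingers": 1},
    {"delta_pos": [0.0008, -0.0008, 0], "turn": [0, 0, 0], "fingers": 1},
    {"delta_pos": [0.0008, -0.0008, 0], "turn": [0, 0, 0], "fingers": 1}
  ]
}}

```text
clock: 13.45
position: [0.4708, -0.1663, 0.0292]
ee_rot: [0.859, 0.511, 0.002, 0.002]
ft_force: [5.7, -4.1, -3.1]
grip_width: 0.108
grasp_force: 59.0
```

```bash
python3 -c "
from h import *
st()
from m import *
c=camera('scene'); print({k:np.round(v,3) for k,v in fitwalls(c).items()})"
```

```text
F drawer [ 4.3 -5.6 -3.1] pos drawer mm [ 403.8 -293.7   29.2] M [-0.95 -1.48  0.03] rotvec [ 3.136 -0.     1.073] yawy -28.51 ex_t [0.708 0.706 0.004] ey_t [ 0.706 -0.708 -0.004] clk 13.45
{'yaw': np.float64(15.868), 'inner': array([ 419.569, -132.708]), 'lean': np.float64(-0.011), 'wb': np.float64(14.256), 'ws': np.float64(12.47), 'side_end': np.float64(198.24), 'back_end': np.float64(-184.385), 'n': array([109, 297])}
```

Converted, -0.001 m is -0.0013, -0.0005 m is -0.0007.

Emit:
{"fn": "move_arm", "kwargs": {
  "plan": [
    {"delta_pos": [-0.0001, -0.0007, 0], "turn": [0, 0, 0], "fingers": 1},
    {"delta_pos": [-0.0001, -0.0013, 0], "turn": [0, 0, 0], "fingers": 1},
    {"delta_pos": [-0.0001, -0.0013, 0], "turn": [0, 0, 0], "fingers": 1}
  ]
}}

```text
clock: 13.88
position: [0.4707, -0.1662, 0.0295]
ee_rot: [0.859, 0.511, 0.002, 0.003]
ft_force: [9.0, -3.5, -2.5]
grip_width: 0.11
grasp_force: 59.0
```

```bash
python3 -c "
from h import *
st()"
```

```text
F drawer [ 7.7 -5.9 -2.5] pos drawer mm [ 403.7 -293.5   29.5] M [-1.1  -1.98  0.04] rotvec [ 3.134e+00 -1.000e-03  1.073e+00] yawy -28.51 ex_t [0.708 0.706 0.005] ey_t [ 0.706 -0.708 -0.005] clk 13.88
```

Converted, -0.0005 m is -0.0007, 0.0004 m is 0.0005.

Emit:
{"fn": "move_arm", "kwargs": {
  "plan": [
    {"delta_pos": [0.0003, -0.0004, 0], "turn": [0, 0, 0], "fingers": 1},
    {"delta_pos": [0.0005, -0.0007, 0], "turn": [0, 0, 0], "fingers": 1},
    {"delta_pos": [0.0005, -0.0007, 0], "turn": [0, 0, 0], "fingers": 1},
    {"delta_pos": [0.0005, -0.0007, 0], "turn": [0, 0, 0], "fingers": 1}
  ]
}}

```text
clock: 14.38
position: [0.4707, -0.1661, 0.0297]
ee_rot: [0.859, 0.511, 0.002, 0.003]
ft_force: [9.7, -5.9, -2.9]
grip_width: 0.11
grasp_force: 59.1
```

```bash
python3 -c "
from h import *
st()
from m import *
c=camera('scene'); print({k:np.round(v,3) for k,v in fitwalls(c).items()})
cv2.imwrite('pics/g5.png',cv2.resize(c['color'][150:290,180:320],(600,600))[...,::-1])"
```

```text
F drawer [ 7.6 -8.4 -2.9] pos drawer mm [ 403.8 -293.4   29.7] M [-1.49 -2.06  0.07] rotvec [ 3.134 -0.     1.073] yawy -28.52 ex_t [0.708 0.706 0.006] ey_t [ 0.706 -0.708 -0.005] clk 14.38
{'yaw': np.float64(16.232), 'inner': array([ 419.387, -132.932]), 'lean': np.float64(-0.01), 'wb': np.float64(16.658), 'ws': np.float64(12.276), 'side_end': np.float64(199.082), 'back_end': np.float64(-184.137), 'n': array([114, 295])}
```

View pics/g5.png

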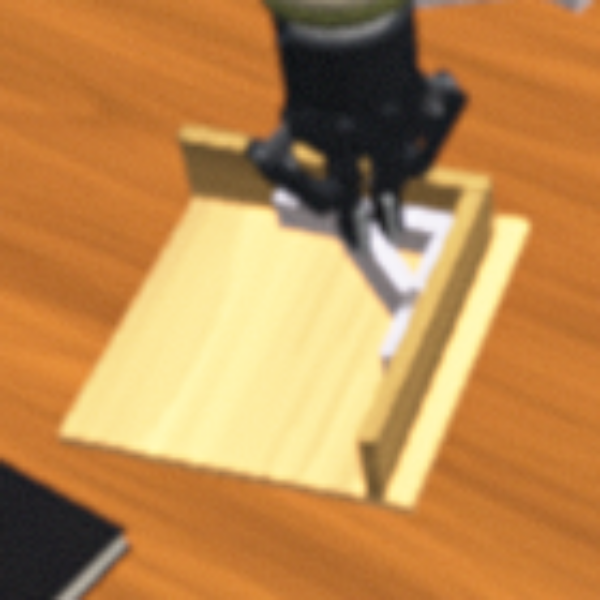

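The square sits flush in the corner (heel hidden near (455,210) in the crop), and the side stands square. I'll hold here.

Emit:
{"fn": "move_arm", "kwargs": {
  "plan": [
    {"delta_pos": [0, 0, 0], "turn": [0, 0, 0], "fingers": 1},
    {"delta_pos": [0, 0, 0], "turn": [0, 0, 0], "fingers": 1},
    {"delta_pos": [0, 0, 0], "turn": [0, 0, 0], "fingers": 1},
    {"delta_pos": [0, 0, 0], "turn": [0, 0, 0], "fingers": 1},
    {"delta_pos": [0, 0, 0], "turn": [0, 0, 0], "fingers": 1},
    {"delta_pos": [0, 0, 0], "turn": [0, 0, 0], "fingers": 1},
    {"delta_pos": [0, 0, 0], "turn": [0, 0, 0], "fingers": 1},
    {"delta_pos": [0, 0, 0], "turn": [0, 0, 0], "fingers": 1},
    {"delta_pos": [0, 0, 0], "turn": [0, 0, 0], "fingers": 1},
    {"delta_pos": [0, 0, 0], "turn": [0, 0, 0], "fingers": 1},
    {"delta_pos": [0, 0, 0], "turn": [0, 0, 0], "fingers": 1}
  ]
}}

```text
clock: 15.8
position: [0.4706, -0.1661, 0.0297]
ee_rot: [0.86, 0.511, 0.002, 0.003]
ft_force: [8.3, -6.1, -2.0]
grip_width: 0.107
grasp_force: 59.1
```

Emit:
{"fn": "move_arm", "kwargs": {
  "plan": [
    {"delta_pos": [0, 0, 0], "turn": [0, 0, 0], "fingers": 1},
    {"delta_pos": [0, 0, 0], "turn": [0, 0, 0], "fingers": 1},
    {"delta_pos": [0, 0, 0], "turn": [0, 0, 0], "fingers": 1},
    {"delta_pos": [0, 0, 0], "turn": [0, 0, 0], "fingers": 1},
    {"delta_pos": [0, 0, 0], "turn": [0, 0, 0], "fingers": 1},
    {"delta_pos": [0, 0, 0], "turn": [0, 0, 0], "fingers": 1},
    {"delta_pos": [0, 0, 0], "turn": [0, 0, 0], "fingers": 1},
    {"delta_pos": [0, 0, 0], "turn": [0, 0, 0], "fingers": 1}
  ]
}}

```text
clock: 16.8
position: [0.4706, -0.1661, 0.0297]
ee_rot: [0.86, 0.511, 0.002, 0.003]
ft_force: [9.1, -6.0, -2.1]
grip_width: 0.111
grasp_force: 59.1
```

```bash
python3 -c "
from h import *
st()"
```

```text
F drawer [ 7.  -8.4 -2.1] pos drawer mm [ 403.7 -293.4   29.7] M [-1.48 -2.12  0.07] rotvec [ 3.134 -0.     1.073] yawy -28.52 ex_t [0.708 0.706 0.006] ey_t [ 0.706 -0.708 -0.005] clk 16.8
```

Converted, 0.025 m is 0.0333, 0.02 m is 0.0267.

Emit:
{"fn": "move_arm", "kwargs": {
  "plan": [
    {"delta_pos": [0, 0.0013, 0], "turn": [0, 0, 0], "fingers": 1},
    {"delta_pos": [0, 0.0027, 0], "turn": [0, 0, 0], "fingers": 1},
    {"delta_pos": [0, 0.0053, 0], "turn": [0, 0, 0], "fingers": 1},
    {"delta_pos": [0, 0.0107, 0], "turn": [0, 0, 0], "fingers": 1},
    {"delta_pos": [0, 0.0187, 0], "turn": [0, 0, 0], "fingers": 1},
    {"delta_pos": [0, 0.0267, 0], "turn": [0, 0, 0], "fingers": 1},
    {"delta_pos": [0, 0.0333, 0], "turn": [0, 0, 0], "fingers": 1},
    {"delta_pos": [0, 0.0333, 0], "turn": [0, 0, 0], "fingers": 1}
  ]
}}

```text
clock: 17.8
position: [0.4905, -0.176, 0.0285]
ee_rot: [0.859, 0.511, 0.001, 0.001]
ft_force: [-0.6, 0.3, -1.7]
grip_width: 0.112
grasp_force: 59.1
```

Emit:
{"fn": "move_arm", "kwargs": {
  "plan": [
    {"delta_pos": [0, 0, -0.0267], "turn": [0, 0, 0], "fingers": 1},
    {"delta_pos": [0, 0, -0.08], "turn": [0, 0, 0], "fingers": 1},
    {"delta_pos": [0, 0, -0.1333], "turn": [0, 0, 0], "fingers": 1},
    {"delta_pos": [0, 0, -0.16], "turn": [0, 0, 0], "fingers": 1},
    {"delta_pos": [0, 0, -0.16], "turn": [0, 0, 0], "fingers": 1},
    {"delta_pos": [0, 0, -0.16], "turn": [0, 0, 0], "fingers": 1}
  ]
}}

```text
clock: 18.55
position: [0.4894, -0.1755, 0.1475]
ee_rot: [0.859, 0.512, 0.0, -0.0]
ft_force: [-0.3, -0.6, -2.3]
grip_width: 0.108
grasp_force: 59.1
```

```bash
python3 -c "
from h import *
st(); go([.474,.171,.150],-20.6)
from m import *
c=camera('scene'); print({k:np.round(v,3) for k,v in fitwalls(c).items()})"
```

```text
F drawer [-0.4 -0.5 -2.3] pos drawer mm [ 419.  -307.8  147.5] M [-0.02  0.04 -0.05] rotvec [ 3.141 -0.     1.074] yawy -28.47 ex_t [0.708 0.707 0.   ] ey_t [ 0.707 -0.708  0.   ] clk 18.55
pos [ 0.4894 -0.1755  0.1475] delta [ 0.2972 -0.1787 -0.0024] turn [ 0.0002 -0.0004 -0.1373] clk 18.55 w 0.108 F [-0.28 -0.61 -2.33] grasp 59.1
{'yaw': np.float64(16.6), 'inner': array([ 418.233, -133.068]), 'lean': np.float64(-0.003), 'wb': np.float64(14.956), 'ws': np.float64(12.509), 'side_end': np.float64(199.698), 'back_end': np.float64(-184.247), 'n': array([186, 303])}
```

Converted, 0.297 m is 0.396, 0.28 m is 0.3733, -0.137 rad is -0.0436.

Emit:
{"fn": "move_arm", "kwargs": {
  "plan": [
    {"delta_pos": [0.0533, -0.032, -0.0027], "turn": [0, 0, -0.0095], "fingers": 1},
    {"delta_pos": [0.1067, -0.064, -0.0027], "turn": [0, 0, -0.0191], "fingers": 1},
    {"delta_pos": [0.16, -0.096, -0.0027], "turn": [0, 0, -0.0286], "fingers": 1},
    {"delta_pos": [0.2133, -0.128, -0.0027], "turn": [0, 0, -0.0382], "fingers": 1},
    {"delta_pos": [0.2667, -0.16, -0.0027], "turn": [0, 0, -0.0436], "fingers": 1},
    {"delta_pos": [0.32, -0.192, -0.0027], "turn": [0, 0, -0.0436], "fingers": 1},
    {"delta_pos": [0.3733, -0.224, -0.0027], "turn": [0, 0, -0.0436], "fingers": 1},
    {"delta_pos": [0.396, -0.2387, -0.0027], "turn": [0, 0, -0.0436], "fingers": 1},
    {"delta_pos": [0.396, -0.2387, -0.0027], "turn": [0, 0, -0.0436], "fingers": 1},
    {"delta_pos": [0.396, -0.2387, -0.0027], "turn": [0, 0, -0.0436], "fingers": 1}
  ]
}}

```text
clock: 19.85
position: [0.4744, 0.1689, 0.1501]
ee_rot: [0.823, 0.568, 0.0, 0.001]
ft_force: [-0.5, -0.4, -2.0]
grip_width: 0.109
grasp_force: 59.2
```

```bash
python3 -c "
from h import *
go([.474,.171,.026],-20.6)"
```

```text
pos [0.4744 0.1689 0.1501] delta [ 0.0019 -0.0013  0.1241] turn [ 0.0014  0.0006 -0.0024] clk 19.85 w 0.109 F [-0.52 -0.36 -2.02] grasp 59.2
```

Converted, 0.124 m is 0.1653, -0.001 m is -0.0013.

Emit:
{"fn": "move_arm", "kwargs": {
  "plan": [
    {"delta_pos": [0.0013, -0.0013, 0.0533], "turn": [0, 0, 0], "fingers": 1},
    {"delta_pos": [0.0013, -0.0013, 0.1067], "turn": [0, 0, 0], "fingers": 1},
    {"delta_pos": [0.0013, -0.0013, 0.1467], "turn": [0, 0, 0], "fingers": 1},
    {"delta_pos": [0.0013, -0.0013, 0.1613], "turn": [0, 0, 0], "fingers": 1},
    {"delta_pos": [0.0013, -0.0013, 0.1653], "turn": [0, 0, 0], "fingers": 1},
    {"delta_pos": [0.0013, -0.0013, 0.1653], "turn": [0, 0, 0], "fingers": 1}
  ]
}}

```text
clock: 20.6
position: [0.4747, 0.1719, 0.0275]
ee_rot: [0.822, 0.569, 0.001, 0.001]
ft_force: [0.9, -0.6, -2.5]
grip_width: 0.107
grasp_force: 59.2
```

Emit:
{"fn": "move_arm", "kwargs": {
  "plan": [
    {"delta_pos": [0, 0, 0.002], "turn": [0, 0, 0], "fingers": 1},
    {"delta_pos": [0, 0, 0.004], "turn": [0, 0, 0], "fingers": 1},
    {"delta_pos": [0, 0, 0.004], "turn": [0, 0, 0], "fingers": 1}
  ]
}}

```text
clock: 20.98
position: [0.4739, 0.172, 0.0236]
ee_rot: [0.822, 0.569, 0.001, 0.0]
ft_force: [-0.5, -0.4, -3.5]
grip_width: 0.114
grasp_force: 59.2
```

Converted, 0.001 m is 0.0013, 0.0005 m is 0.0007.

Emit:
{"fn": "move_arm", "kwargs": {
  "plan": [
    {"delta_pos": [0, 0, 0.0007], "turn": [0, 0, 0], "fingers": 1},
    {"delta_pos": [0, 0, 0.0013], "turn": [0, 0, 0], "fingers": 1},
    {"delta_pos": [0, 0, 0.0013], "turn": [0, 0, 0], "fingers": 1}
  ]
}}

```text
clock: 21.35
position: [0.4741, 0.172, 0.0228]
ee_rot: [0.822, 0.569, 0.001, 0.0]
ft_force: [-0.8, -1.3, 3.2]
grip_width: 0.105
grasp_force: 59.8
```

Emit:
{"fn": "move_arm", "kwargs": {
  "plan": [
    {"delta_pos": [0, 0, 0], "turn": [0, 0, 0], "fingers": 0.85},
    {"delta_pos": [0, 0, 0], "turn": [0, 0, 0], "fingers": 0.77},
    {"delta_pos": [0, 0, 0], "turn": [0, 0, 0], "fingers": 0.77},
    {"delta_pos": [0, 0, 0], "turn": [0, 0, 0], "fingers": 0.77}
  ]
}}

```text
clock: 21.85
position: [0.4739, 0.172, 0.0225]
ee_rot: [0.822, 0.569, 0.001, 0.0]
ft_force: [0.5, -0.2, 0.3]
grip_width: 0.23
grasp_force: 0.0
```

Converted, -0.16 m is -0.2133, -0.12 m is -0.16.

Emit:
{"fn": "move_arm", "kwargs": {
  "plan": [
    {"delta_pos": [0, 0, -0.0133], "turn": [0, 0, 0], "fingers": 0.77},
    {"delta_pos": [0, 0, -0.04], "turn": [0, 0, 0], "fingers": 0.77},
    {"delta_pos": [0, 0, -0.0933], "turn": [0, 0, 0], "fingers": 0.77},
    {"delta_pos": [0, 0, -0.16], "turn": [0, 0, 0], "fingers": 0.77},
    {"delta_pos": [0, 0, -0.2133], "turn": [0, 0, 0], "fingers": 0.77},
    {"delta_pos": [0, 0, -0.2133], "turn": [0, 0, 0], "fingers": 0.77},
    {"delta_pos": [0, 0, -0.2133], "turn": [0, 0, 0], "fingers": 0.77}
  ]
}}

```text
clock: 22.72
position: [0.4733, 0.1718, 0.1823]
ee_rot: [0.822, 0.569, 0.001, 0.0]
ft_force: [0.3, -0.1, -0.2]
grip_width: 0.227
grasp_force: 0.0
```

Run:
```python
from m import *
st(); c=camera("scene"); print({k:np.round(v,3) for k,v in fitwalls(c).items()})
A,B=square(c,.004,(.36,.56,.07,.28)); print(len(A),len(B),"brace scene",rect(B),"arm z",np.median(cloud(c)[240:300,340:420,2]))
cv2.imwrite("pics/g6.png",c["color"][...,::-1])
```

```text
F drawer [ 0.3 -0.1 -0.2] pos drawer mm [502.7  29.7 182.3] M [ 0.03  0.05 -0.02] rotvec [ 3.140e+00 -1.000e-03  1.211e+00] yawy -20.63 ex_t [0.605 0.797 0.001] ey_t [ 0.797 -0.605 -0.   ] clk 22.73
{'yaw': np.float64(16.679), 'inner': array([ 417.983, -133.216]), 'lean': np.float64(-0.002), 'wb': np.float64(15.252), 'ws': np.float64(12.492), 'side_end': np.float64(201.127), 'back_end': np.float64(-184.159), 'n': array([256, 299])}
585 232 brace scene (array([477.6, 173.2]), array([101. ,  15.3]), 69.2) arm z 0.003554763604321806
```

View pics/g6.png

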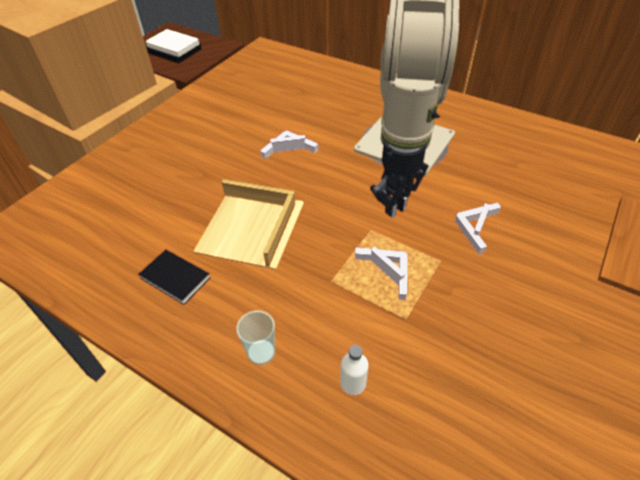

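The square lies flat near the mat's centre at (388,267), the drawer side is square, and the gripper is clear. The glass, notebook and glue are where they started.

```bash
python3 -c "
from workcell import hand_in
print(hand_in())"
```

```text
the job is handed in; nothing more can be done
None
```

The job is handed in, though the judge's verdict was not shown: the square was held in the corner for over 2 s at about 7–8 N on each face, and the side measured square within about 0.003 rad afterwards. The square now lies flat near the mat's centre, the gripper is clear, and the glass, notebook and glue were not touched.

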